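Charge the finishing bowl with tumbling media

ROBOT

A 6-joint arm with a two-finger parallel gripper is mounted at the origin on the work surface. World frame = base frame: x ahead of the robot, y to its left, z up, the work surface at z = 0. Lengths are in m, angles in rad, forces in N, time in s.
With the tool pointing down it reaches from about 0.35 to 0.95 m from the base axis. Payload 17.4 kg.
Tool frame: the origin (TCP) lies at the very end of the fingers, on their centre line; the grasp point (between the pads) lies 19 mm behind it; z points along the fingers, y is the line along which they close (so a half turn about z gives the same grasp; the last joint's range is limited). The gripper opens to 93 mm and grips with 3 to 60 N. Pads are 15 mm wide; open, the fingers measure 128 mm over their backs; the gripper's body (75 mm by 188 mm) begins 65 mm behind the grasp point.
Start: joints at [1.123, 0.116, 1.442, -0, 1.584, -0.038], TCP at [0.269, 0.619, 0.219] pointing down, gripper open.
Joint ranges: [-2.83, 2.83], [-0.83, 2.19], [0.07, 2.5], [-1.14, 4.28], [0.01, 3], [-2.97, 2.97]. Speed limits (rad/s): [1.89, 1.89, 2.22, 3.14, 3.14, 3.14].

INTERFACE

Orientations are given as a 3x3 rotation matrix whose columns are the frame's x, y, z axes.
In Python, from cell import * gives the robot as it stands. Calls block until the motion is done:
- move_to(position, orientation): joint-space move of the TCP to a pose.
- move_straight(position, orientation=None, rate=0.15): straight line of the TCP; orientation=None keeps the orientation; rate is the mean speed in m/s.
- set_joints(angles): joint-space move.
- grip(opening, newtons=None): finger opening in m; newtons is the grip in N (None keeps the last); returns when the fingers have stopped.
- pause(seconds).
- solve_ik(position, orientation): joint angles nearest the present ones, or None.
- get_obs(): the state.
- grab_frame(name): name is "scene" or "top" or "wrist"; returns a dict with "img" (480x640x3 uint8, red, green, blue), "camera_matrix" (3x3 intrinsics, pixels), "view" (4x4, takes a point from world to camera coordinates). Camera axes: x right, y down, z forward; pixel columns grow to the right and rows downward; lengths in m; the calibration is good to about 2 mm. A picture is of the moment at which its call begins. There is no depth.
A pose or a line that the arm cannot do raises PlanningError and nothing moves.
- hand_in(): hands the job in; it is judged then, once.
Trained networks look in a picture, given as the dict that the camera call returned (one of the last four; its "shot" number tells which), for a name from the list of things; names that differ only in an ending like _2 or _b are one class to them, and where a whole thing is asked for, a point or a joint stands for the part that bears it (a point fixed in the world has none). Each returns a list of dicts, best first, with "p" (0 to 1); they miss things now and then, are a little off and sometimes report something else, mostly with a low value. They report only what shows in the picture. A call takes as long as a camera call.
- find_in(picture, target): "at" ([row, column] in pixels, amid what is visible of it).
The state is a dict: "time_s": time; "q": joint angles; "dq": joint speeds; "joint_torque": joint torques, N m; "position": TCP position; "ee_rot": TCP orientation; "ft_force": force on the tool from outside, world axes, zero at the start; "torque": the same for the moment, N m; "opening": finger opening in m; "finger_force": force on a finger pad.
Only numpy, scipy, OpenCV 4.12 (cv2) and the standard library are available. Lean on these libraries where they do the work, as an engineer would, in place of code of your own. Each camera call takes 0.05 s, during which the arm holds its last target. There are 200 camera calls.

TASK

Using the scoop, lift at least three of the four ceramic tumbling pieces out of the wooden tray in one scoopful and tip them into the bowl of the finishing machine, leaving no piece anywhere but in the bowl or the tray. Set the scoop down upright on the bare bench, and once the pieces are in the bowl press the machine's lock lever down until it clicks and stays down. Leave the other things on the bench as they are.

Things in the scene. Friction and masses are not known exactly. Their poses are not given: they have to be found in the camera images.
- scoop: steel hand scoop, about 250 g, standing loose on the bench; origin at the centre of its underside. Flat pan 105 mm long (x -55 to +50), 118 mm wide (y), floor and walls 2.5 mm thick, side walls (from x = -40 back) 32 mm and rear wall (+x) 36 mm high; open at the front (-x), where the floor ends in a bare lip. A square upright wooden grip stands at the rear of the pan.
- scoop_grip (a point): where to grip the scoop: on the axis of its upright grip (22 mm in x, 24 mm in y, top 96 mm above the underside), 36 mm to +x of the scoop's origin and 75 mm above the underside
- scoop_lip (a point): middle of the scoop's front lip, on its underside (55 mm to -x of the scoop's origin)
- pan_mid (a point): middle of the scoop's pan, 12 mm above the scoop's origin: a piece within 75 mm of it, the scoop raised, is in the pan
- tray: open brown wooden tray with a steel floor, fixed, turned a little; origin at the centre of its underside. 280 mm long (x), 152 mm wide (y), walls 10 mm thick, 42 mm high; inside 132 mm wide, floor 8 mm above the bench from x = -130 to +130 mm. The pieces lie in the -x half; the +x half is empty.
- media0_mid (a point): centre of tumbling piece 0: squat round ceramic pellet, 25 mm across, 20 mm high, edges bevelled (4.5 mm high, 7.5 mm in) so that the scoop's lip slips under a piece that is held back by the tray's wall, about 22 g, smooth, lying flat and loose on the tray floor at the start
- media1_mid (a point): centre of tumbling piece 1: squat round ceramic pellet, 25 mm across, 20 mm high, edges bevelled (4.5 mm high, 7.5 mm in) so that the scoop's lip slips under a piece that is held back by the tray's wall, about 22 g, smooth, lying flat and loose on the tray floor at the start
- media2_mid (a point): centre of tumbling piece 2: squat round ceramic pellet, 25 mm across, 20 mm high, edges bevelled (4.5 mm high, 7.5 mm in) so that the scoop's lip slips under a piece that is held back by the tray's wall, about 22 g, smooth, lying flat and loose on the tray floor at the start
- media3_mid (a point): centre of tumbling piece 3: squat round ceramic pellet, 25 mm across, 20 mm high, edges bevelled (4.5 mm high, 7.5 mm in) so that the scoop's lip slips under a piece that is held back by the tray's wall, about 22 g, smooth, lying flat and loose on the tray floor at the start
- finisher: bench vibratory finishing machine, fixed to the bench, turned a little: round grey base, 164 mm across, 46 mm high, with an open round bowl on it and a lock lever on its -x side. Origin on the bench, 40 mm to -x of the bowl's axis.
- bowl_mouth (a point): centre of the bowl's mouth, level with its rim, 112 mm above the bench; rim 156 mm across outside, 148 mm inside. Inside, the bowl narrows to about 118 mm at its floor, 51 mm above the bench; a cone 32 mm across at the foot and 50 mm tall stands in the middle.
- lever_pad (a point): centre of the upper face of the black pad (30 mm by 40 mm) at the free end of the lock lever, where to press it; about 85 mm from the hinge (66 mm above the bench, 94 mm to -x of the bowl's axis). The lever points to the finisher's -x. Up, this point is about 101 mm above the bench; fully down, about 51 mm.
- lever (a joint): angle of the lock lever, rad: 0 = up, slanting 20 degrees upwards; grows as the pad is pressed down; stop at 0.6. Sprung: resists with about 9 N at the pad until about 0.45, then a detent snaps it down and holds it (at about 0.58 to 0.6); let go before that, it springs back up.
- oil_can: steel oil can with a black cap, 54 mm across, 115 mm tall; bystander, origin under its centre
- jar: glass jar with a steel cap, 70 mm across, 90 mm tall; bystander, origin under its centre
- pot: open steel pot, 80 mm across, 90 mm tall, left empty; bystander, origin under its centre

How it is judged:
By the outcome, as a careful person would: the job done as asked, in the order asked, and still so for the second after the job is handed in, with the robot touching nothing.
It also fails if it takes over 67 s, if anything falls off the work surface, if the arm or the gripper's body presses on something with over 40 N, if the wrist force passes 120 N, or if a joint passes its speed limit or range.

## Working session

There is one attempt and no reset: what is moved stays moved. The work goes in short steps, each a Python script; the robot and the scene stay as the last script left them, time stands still between calls to the robot, and variables do not carry over. Pictures are saved under pics/ and viewed, at most 13 in all, crops included, and the job is handed in when it is done.

```bash
ls; mkdir -p pics; cat > h.py <<'E'
from cell import *
import numpy as np, cv2
def ray(f,px,z):
    """pixel [row,col] -> world point at height z"""
    K=np.array(f["camera_matrix"]);V=np.array(f["view"]);R=V[:3,:3];t=V[:3,3]
    d=R.T@np.linalg.inv(K)@np.array([px[1],px[0],1.]);c=-R.T@t
    return c+d*(z-c[2])/d[2]
def proj(f,p):
    K=np.array(f["camera_matrix"]);V=np.array(f["view"]);q=K@(V[:3,:3]@np.array(p)+V[:3,3]);return q[:2]/q[2]
def save(f,n): cv2.imwrite(f"pics/{n}.png",cv2.cvtColor(f["img"],cv2.COLOR_RGB2BGR))
E
python3 - <<'E'
from h import *
for n in("top","scene"):
    f=grab_frame(n);save(f,n+"0")
    V=np.array(f["view"]);print(n,"cam",(-V[:3,:3].T@V[:3,3]).round(3),np.array(f["camera_matrix"]).round(0).tolist())
    for t,z in [("scoop",.02),("scoop_grip",.075),("scoop_lip",0),("tray",.02),("media0_mid",.018),("finisher",.05),("bowl_mouth",.112),("lever_pad",.101),("oil_can",.06),("jar",.05),("pot",.05)]:
        for d in find_in(f,t)[:5]: print(t,round(d["p"],2),np.round(d["at"]),ray(f,d["at"],z).round(3))
print(get_obs()["time_s"])
E
```

```text
pics
top cam [ 0.434 -0.017  1.359] [[503.0, 0.0, 318.0], [0.0, 503.0, 238.0], [0.0, 0.0, 1.0]]
scoop 0.64 [263. 316.] [0.493 0.015 0.02 ]
scoop_grip 0.66 [261. 319.] [0.496 0.008 0.075]
scoop_lip 0.63 [258. 320.] [0.508 0.005 0.   ]
tray 0.56 [250. 219.] [0.525 0.278 0.02 ]
media0_mid 0.49 [286. 239.] [0.432 0.22  0.018]
finisher 0.82 [240. 428.] [ 0.555 -0.276  0.05 ]
bowl_mouth 0.72 [241. 426.] [ 0.547 -0.258  0.112]
lever_pad 0.76 [294. 435.] [ 0.415 -0.281  0.101]
oil_can 0.67 [168. 319.] [0.741 0.011 0.06 ]
jar 0.67 [262. 512.] [ 0.498 -0.491  0.05 ]
pot 0.83 [260. 132.] [0.496 0.498 0.05 ]
scene cam [1.164 0.469 1.032] [[524.0, 0.0, 320.0], [0.0, 524.0, 246.0], [0.0, 0.0, 1.0]]
scoop 0.93 [252. 345.] [0.506 0.011 0.02 ]
scoop_grip 0.75 [253. 346.] [0.542 0.039 0.075]
scoop_lip 0.56 [248. 347.] [0.48 0.   0.  ]
scoop_lip 0.55 [155. 280.] [ 0.337 -0.366  0.   ]
tray 0.81 [325. 429.] [0.545 0.281 0.02 ]
media0_mid 0.61 [276. 437.] [0.418 0.222 0.018]
finisher 0.6 [194. 252.] [ 0.535 -0.277  0.05 ]
bowl_mouth 0.97 [194. 250.] [ 0.579 -0.235  0.112]
bowl_mouth 0.32 [279. 435.] [0.497 0.246 0.112]
lever_pad 0.62 [153. 282.] [ 0.407 -0.286  0.101]
oil_can 0.63 [300. 276.] [0.737 0.    0.06 ]
jar 0.84 [148. 207.] [ 0.491 -0.502  0.05 ]
pot 0.73 [358. 532.] [0.489 0.492 0.05 ]
1.2
```

View pics/top0.png

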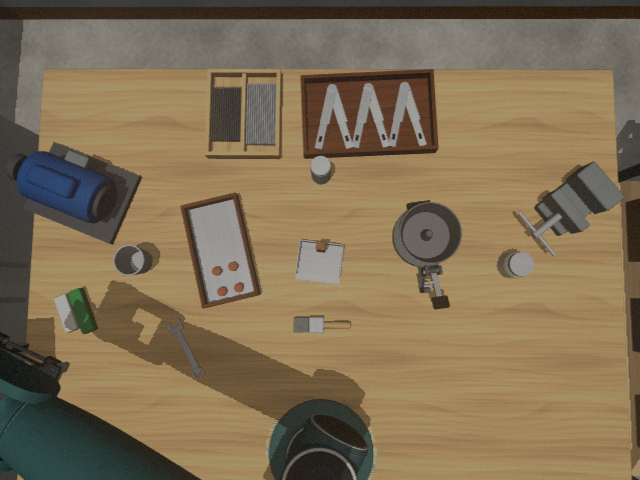

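View pics/scene0.png

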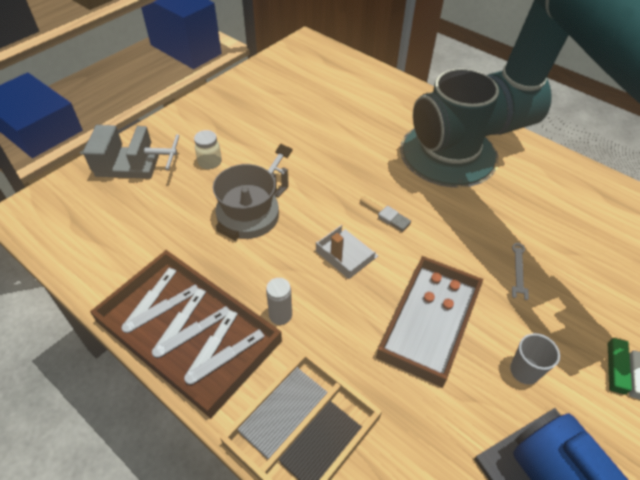

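The top view (robot at the bottom, +x up) shows the tray around (220,250) with its pieces at the near end, (217–239, 266–292). The scoop is at (320,262), with its grip at the far side (321,245) and its mouth facing the robot. The bowl is at (428,234) and the lever pad at (440,302). The scene view agrees. Next I'll take closer wrist views above the tray, scoop and finisher.

```bash
python3 - <<'E'
from h import *
o=get_obs();print(np.round(o["ee_rot"],2).tolist())
def Rz(a): return np.array([[np.cos(a),-np.sin(a),0],[np.sin(a),np.cos(a),0],[0,0,1]])
D=np.diag([1.,-1,-1])
np.set_printoptions(suppress=True)
for n,p in (("tray",[.47,.28,.40]),("scoop",[.47,.01,.33]),("fin",[.46,-.265,.40])):
    R=np.array(o["ee_rot"])
    move_to(p,R); f=grab_frame("wrist"); save(f,"w_"+n); np.savez(f"w_{n}.npz",**{k:np.array(f[k]) for k in("img","camera_matrix","view")})
    V=np.array(f["view"]);print(n,(-V[:3,:3].T@V[:3,3]).round(3),V[:3,:3].round(2).tolist(),get_obs()["time_s"])
    for t,z in {"tray":[("tray",.02),("media0_mid",.018)],"scoop":[("scoop",.02),("scoop_grip",.096),("scoop_lip",0)],"fin":[("bowl_mouth",.112),("lever_pad",.101)]}[n]:
        for d in find_in(f,t)[:5]: print(t,round(d["p"],2),np.round(d["at"]),ray(f,d["at"],z).round(3))
ims=[cv2.resize(cv2.imread(f"pics/w_{n}.png"),(400,300),interpolation=cv2.INTER_AREA) for n in("tray","scoop","fin")]
cv2.imwrite("pics/m.png",np.vstack([np.hstack(ims[:2]),np.hstack([ims[2],ims[2]*0])]))
E
```

```text
[[-0.92, 0.4, -0.0], [0.4, 0.92, -0.0], [-0.0, -0.0, -1.0]]
tray [0.411 0.308 0.566] [[0.4, 0.92, -0.0], [0.89, -0.39, 0.24], [0.22, -0.1, -0.97]] 2.85
tray 0.78 [214. 330.] [0.523 0.273 0.02 ]
media0_mid 0.54 [163. 269.] [0.424 0.224 0.018]
scoop [0.411 0.038 0.497] [[0.4, 0.92, -0.0], [0.89, -0.39, 0.24], [0.22, -0.1, -0.97]] 4.0833
scoop 0.94 [204. 329.] [0.498 0.012 0.02 ]
scoop_grip 0.59 [201. 330.] [0.482 0.019 0.096]
scoop_lip 0.6 [207. 330.] [0.505 0.011 0.   ]
fin [ 0.401 -0.237  0.567] [[0.4, 0.92, -0.0], [0.89, -0.39, 0.24], [0.22, -0.1, -0.97]] 5.3833
bowl_mouth 0.88 [246. 338.] [ 0.534 -0.272  0.112]
lever_pad 0.86 [156. 285.] [ 0.413 -0.287  0.101]
```

View pics/m.png

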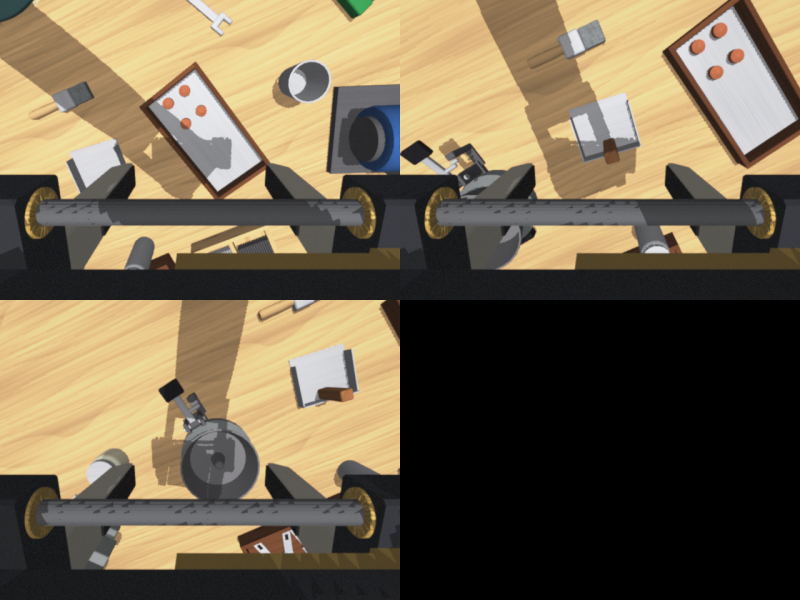

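```bash
python3 - <<'E'
import cv2,numpy as np
a=cv2.imread("pics/w_tray.png")[90:330,210:450]; b=cv2.imread("pics/w_scoop.png")[140:280,260:400]
c=cv2.imread("pics/w_fin.png")[110:330,245:425]
z=lambda i,s:cv2.resize(i,None,fx=s,fy=s,interpolation=cv2.INTER_CUBIC)
def pad(i,h,w): o=np.zeros((h,w,3),np.uint8);o[:i.shape[0],:i.shape[1]]=i[:h,:w];return o
cv2.imwrite("pics/z.png",np.hstack([pad(z(a,2),560,480),pad(np.vstack([z(b,2),pad(z(c,1.25),280,280)]),560,300)]))
E
```

```text
(no output)
```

View pics/z.png

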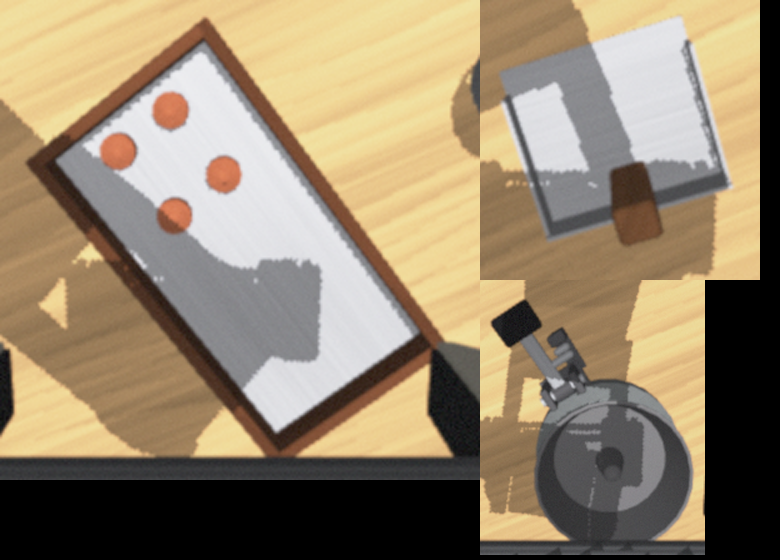

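The zoom gives the outer rim corners of the tray at (312,99), (223,171), (350,318) and (429,263), and the scoop's lip corners at (271,178) and (361,148). The bowl rim is centred near (352,268) and the lever pad near (275,144). I'll fit the known sizes to these points.

```bash
python3 - <<'E'
from h import *
from scipy.optimize import least_squares
np.set_printoptions(suppress=True,precision=4)
F={n:np.load(f"w_{n}.npz") for n in("tray","scoop","fin")}
def fit(f,model,pix,x0):
    def r(s):
        c,n=np.cos(s[2]),np.sin(s[2])
        return np.concatenate([proj(f,[s[0]+c*m[0]-n*m[1],s[1]+n*m[0]+c*m[1],m[2]])-p for m,p in zip(model,pix)])
    s=least_squares(r,x0,loss="soft_l1");print(s.x,np.degrees(s.x[2]),"res",r(s.x).round(1));return s.x
# -x wall is the top-left edge; which corner is +y: right of image?
pt=[(312.5,99),(223.5,171),(350,318),(429,263)]
print([ray(F["tray"],p[::-1],.042).round(3)[:2] for p in pt])
T=fit(F["tray"],[(-.14,.076,.042),(-.14,-.076,.042),(.14,-.076,.042),(.14,.076,.042)],pt,[.52,.28,.2])
ps=[(271,178),(361,148),(293.5,260),(385,233.5)]
print([ray(F["scoop"],p[::-1],z).round(3)[:2] for p,z in zip(ps,[0,0,.036,.036])])
S=fit(F["scoop"],[(-.055,-.059,.002),(-.055,.059,.002),(.05,-.059,.036),(.05,.059,.036)],ps,[.5,.01,-.1])
b=ray(F["fin"],(268.4,352.2),.112);l=ray(F["fin"],(144.4,274.6),.101);print("bowl",b,"pad",l,np.linalg.norm((b-l)[:2]),np.arctan2(*(b-l)[[1,0]]))
f=grab_frame("top");save(f,"top1")
for p in [(428,234)]: print("top bowl",ray(f,p[::-1],.112))
c=cv2.HoughCircles(cv2.cvtColor(f["img"],cv2.COLOR_RGB2GRAY),cv2.HOUGH_GRADIENT,1,30,param1=100,param2=20,minRadius=28,maxRadius=38)
for q in c[0][:6]: print(q, ray(f,(q[1],q[0]),.112))
for n,fr in(("w",F["tray"]),("top",f)):
    h=cv2.cvtColor(np.array(fr["img"]),cv2.COLOR_RGB2HSV);m=cv2.inRange(h,(3,120,140),(14,255,255))
    k,_,st,ce=cv2.connectedComponentsWithStats(m)
    for i in range(1,k):
        if 25<st[i,4]<900:
            w=ray(fr,ce[i][::-1],.02)[:2]; d=w-T[:2];c_,s_=np.cos(T[2]),np.sin(T[2])
            print(n,st[i,4],w,"tray frame",c_*d[0]+s_*d[1],-s_*d[0]+c_*d[1])
E
```

```text
[array([0.373, 0.313]), array([0.409, 0.169]), array([0.672, 0.241]), array([0.638, 0.374])]
[0.5255 0.2756 0.2519] 14.435011843089137 res [ 0.2 -2.  -1.3  0.2 -0.5  6.   7.7  0. ]
[array([ 0.442, -0.043]), array([0.453, 0.075]), array([ 0.542, -0.055]), array([0.555, 0.061])]
[ 0.4999  0.0094 -0.1172] -6.715073876727265 res [-1.2 -2.4 -0.2 -0.1  0.   0.9  1.7  0.6]
bowl [ 0.5679 -0.2671  0.112 ] pad [ 0.3963 -0.2923  0.101 ] 0.17339782782905938 0.14615358095304218
top bowl [ 0.564  -0.2628  0.112 ]
[431.5 232.5  30.8] [ 0.5678 -0.2715  0.112 ]
[241.5 448.5  28.6] [0.0427 0.1886 0.112 ]
w 280 [0.3835 0.2751] tray frame -0.13763713223882712 0.03485894223547123
w 229 [0.4161 0.2675] tray frame -0.10799961457052931 0.019402850807808965
w 225 [0.4268 0.2235] tray frame -0.10863700483770665 -0.0258384992518005
w 216 [0.4701 0.2835] tray frame -0.051691864771722267 0.021429636454296866
w 152 [0.4816 0.2428] tray frame -0.05074573214269033 -0.02080704134738138
w 84 [0.6583 0.3463] tray frame 0.14620416606700878 0.035318680961219026
w 35 [0.6727 0.2972] tray frame 0.1479121219111568 -0.015781723807325326
top 54 [0.5414 0.0055] tray frame -0.051949756801457074 -0.2655159277489366
top 51 [0.4837 0.2397] tray frame -0.04945409985953565 -0.02432007428273894
top 49 [0.4708 0.283 ] tray frame -0.05116241336089854 0.020830988611062758
top 49 [0.4277 0.2232] tray frame -0.10784304174359977 -0.026365028454859718
top 54 [0.4168 0.2672] tray frame -0.10741804966123768 0.018937313451786283
```

The lever-to-bowl distance (173 mm against 174 mm expected), the scoop fit and the pieces all agree between cameras. The tray's far corners don't fit because the fingers hide them in the wrist view. I'll zoom the top and scene pictures for the tray.

```bash
python3 - <<'E'
import cv2,numpy as np
a=cv2.imread("pics/top1.png")[186:314,172:268]; b=cv2.imread("pics/scene0.png")[250:390,370:490]
z=lambda i,s:cv2.resize(i,None,fx=s,fy=s,interpolation=cv2.INTER_CUBIC)
o=np.zeros((560,800,3),np.uint8);A=z(a,4);B=z(b,3.3)
o[:A.shape[0],:A.shape[1]]=A;o[:B.shape[0],400:400+B.shape[1]]=B
cv2.imwrite("pics/z2.png",o)
E
```

```text
(no output)
```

View pics/z2.png

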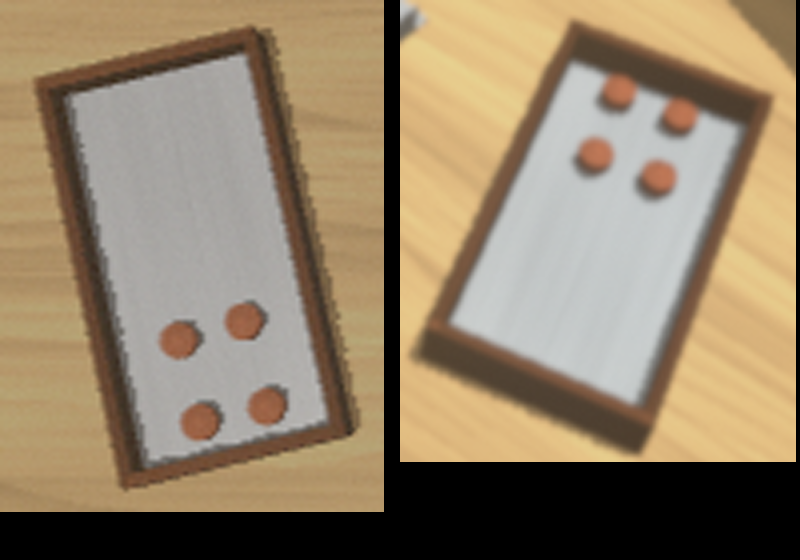

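```bash
python3 - <<'E'
from h import *
from scipy.optimize import least_squares
np.set_printoptions(suppress=True,precision=4)
t=grab_frame("top");s=grab_frame("scene");w=np.load("w_tray.npz")
M={"A":(.14,.076),"B":(.14,-.076),"C":(-.14,.076),"D":(-.14,-.076)}
ob=[(t,k,((x+.5)/4-.5+172,(y+.5)/4-.5+186)) for k,x,y in[("A",36,78),("B",252,28),("C",125,488),("D",345,432)]]
ob+=[(s,k,((x-400+.5)/3.3-.5+370,(y+.5)/3.3-.5+250)) for k,x,y in[("D",574,20),("C",770,97),("B",432,330),("A",648,420)]]
ob+=[(w,"C",(312.5,99)),(w,"D",(223.5,171))]
def r(v,ob):
    c,n=np.cos(v[2]),np.sin(v[2])
    return np.concatenate([proj(f,[v[0]+c*M[k][0]-n*M[k][1],v[1]+n*M[k][0]+c*M[k][1],.042])-p for f,k,p in ob])
for o in (ob[:4],ob[4:8],ob):
    v=least_squares(r,[.525,.276,.23],args=(o,),loss="soft_l1").x;print(v,np.degrees(v[2]),r(v,o).round(1))
ang=v[2]
h=.26
d=lambda y:np.array([[np.sin(y),np.cos(y),0],[-np.cos(y),np.sin(y),0],[0,0,0]])
E
```

```text
[0.527  0.2723 0.2498] 14.312669239745333 [-1.  -0.2  0.5 -1.3 -0.6  0.5  1.1  0.5]
[0.5245 0.2735 0.2442] 13.989783069756433 [-1.  -0.5  1.5 -0.3 -2.7 -0.7  1.3  2.7]
[0.5265 0.2734 0.2426] 13.898162173381806 [-1.1 -0.3  0.5 -1.  -1.5  0.5  0.3  1.  -1.4 -0.1  1.1  0.3 -3.4 -0.2
  0.6  3.4  0.1 -0.7 -2.1  0.5]
```

```bash
cat >> h.py <<'E'
S0=np.array([.500,.009,0]);SY=-.117
T0=np.array([.5265,.273,0]);TY=.246
BOWL=np.array([.568,-.267,.112]);FY=.146;PAD=np.array([.3963,-.2923,.101])
def Rz(a): return np.array([[np.cos(a),-np.sin(a),0],[np.sin(a),np.cos(a),0],[0,0,1]])
def Ry(a): return np.array([[np.cos(a),0,np.sin(a)],[0,1,0],[-np.sin(a),0,np.cos(a)]])
GT=np.array([.036,0,.056])   # TCP in scoop frame
LIP=np.array([-.055,0,0])
def pose(p,psi,th=0,ref=LIP,sgn=1):
    """tool pose so that scoop point ref lies at p; psi yaw, th>0 nose up"""
    R=Rz(psi)@Ry(th); A=np.array([[0,1,0],[1,0,0],[0,0,-1.]]).T*np.array([sgn,sgn,1])
    return np.array(p)+R@(GT-ref), R@A
E
python3 - <<'E'
from h import *
np.set_printoptions(suppress=True,precision=2)
for sg in(1,-1):
    print(sg,"grasp",solve_ik(*pose(S0,SY,0,np.zeros(3),sg)))
    tl=lambda x,z:T0+Rz(TY)@np.array([x,0,z])
    print("tray",solve_ik(*pose(tl(-.03,.008),TY,0,LIP,sg)),solve_ik(*pose(tl(-.128,.008),TY,0,LIP,sg)),solve_ik(*pose(tl(-.128,.06),TY,.3,LIP,sg)))
    for psi in(-.9,-.4,0,.4,1.2,):
      for th in (.3,-1.05,-.85):
        print(psi,th,solve_ik(*pose(BOWL+Rz(psi)@[.02,0,.012],psi,th,LIP,sg)))
    print("press",solve_ik(PAD+[0,0,-.05],pose(PAD,FY,0,LIP,sg)[1]))
E
```

```text
1 grasp [-0.04 -0.1   1.92 -0.    1.31  0.08]
tray [ 0.42  0.15  1.66 -0.    1.33  0.17] [ 0.45 -0.05  1.87 -0.    1.32  0.2 ] [0.42 0.15 1.64 0.05 1.64 0.17]
-0.9 0.3 [-0.59  0.47  1.15  0.09  1.81  0.32]
-0.9 -1.05 [-0.24 -0.4   2.13 -0.95  0.71  1.18]
-0.9 -0.85 [-0.31 -0.32  1.99 -0.61  0.81  0.87]
-0.4 0.3 [-0.46  0.51  1.1  -0.02  1.84 -0.06]
-0.4 -1.05 [-0.53 -0.51  2.2   0.29  0.42 -0.33]
-0.4 -0.85 [-0.51 -0.39  2.04  0.14  0.64 -0.19]
0 0.3 [-0.36  0.47  1.14 -0.11  1.81 -0.37]
0 -1.05 [-0.75 -0.41  2.14  0.99  0.79 -1.25]
0 -0.85 [-0.67 -0.32  2.    0.66  0.86 -0.95]
0.4 0.3 [-0.27  0.38  1.26 -0.19  1.74 -0.68]
0.4 -1.05 [-0.87 -0.2   1.98  1.09  1.21 -1.6 ]
0.4 -0.85 [-0.76 -0.19  1.88  0.84  1.18 -1.39]
1.2 0.3 [-0.15  0.09  1.6  -0.29  1.52 -1.32]
1.2 -1.05 [-0.84  0.21  1.56  0.94  1.86 -2.  ]
1.2 -0.85 [-0.76  0.14  1.57  0.79  1.77 -1.94]
press [-0.69 -0.19  2.02 -0.    1.32 -0.83]
-1 grasp None
tray None [ 0.45 -0.05  1.87 -0.    1.32 -2.94] None
-0.9 0.3 [-0.59  0.47  1.15  0.09  1.81 -2.82]
-0.9 -1.05 [-0.24 -0.4   2.13 -0.95  0.71 -1.96]
-0.9 -0.85 [-0.31 -0.32  1.99 -0.61  0.81 -2.28]
-0.4 0.3 None
-0.4 -1.05 [-0.53 -0.51  2.2   0.29  0.42  2.81]
-0.4 -0.85 [-0.51 -0.39  2.04  0.14  0.64  2.95]
0 0.3 [-0.36  0.47  1.14 -0.11  1.81  2.77]
0 -1.05 [-0.75 -0.41  2.14  0.99  0.79  1.89]
0 -0.85 [-0.67 -0.32  2.    0.66  0.86  2.19]
0.4 0.3 [-0.27  0.38  1.26 -0.19  1.74  2.46]
0.4 -1.05 [-0.87 -0.2   1.98  1.09  1.21  1.54]
0.4 -0.85 [-0.76 -0.19  1.88  0.84  1.18  1.75]
1.2 0.3 [-0.15  0.09  1.6  -0.29  1.52  1.82]
1.2 -1.05 [-0.84  0.21  1.56  0.94  1.86  1.15]
1.2 -0.85 [-0.76  0.14  1.57  0.79  1.77  1.2 ]
press [-0.69 -0.19  2.02 -0.    1.32  2.31]
```

```bash
python3 - <<'E'
from h import *
np.set_printoptions(suppress=True,precision=4)
p,R=pose(S0,SY,0,np.zeros(3))
grip(.06,40)
move_to(p+[0,0,.09],R);move_straight(p,rate=.12)
print(get_obs()["position"],get_obs()["ft_force"])
grip(0.0,45);o=get_obs();print(o["opening"],o["finger_force"],o["ft_force"])
move_straight(p+[0,0,.12],rate=.15);o=get_obs();print(o["ft_force"],o["torque"],o["time_s"])
f=grab_frame("wrist");save(f,"g1");s=grab_frame("scene");save(s,"g1s")
for n,x in(("lip",LIP),("L",[-.055,.059,0]),("R",[-.055,-.059,0])): 
    pt=S0+[0,0,.12]+Rz(SY)@np.array(x); print(n,proj(f,pt),proj(s,pt))
a=f["img"][:,:,::-1];cv2.imwrite("pics/g.png",np.hstack([cv2.resize(a,(400,300)),cv2.resize(s["img"][150:300,250:450,::-1],(400,300))]))
E
```

```text
[0.5362 0.0048 0.0568] [-0.4019 -0.3719 -0.994 ]
0.02181154035272137 44.99908447265625 [ 0.3524 -0.193  -1.0797]
[ 0.2509  0.2013 -2.4427] [-0.0513  0.0562 -0.0719] 10.5
lip [163.5281 245.7819] [364.5401 211.4783]
L [153.268  142.7497] [382.865  225.4622]
R [172.605  336.9324] [346.9842 198.0813]
```

View pics/g.png

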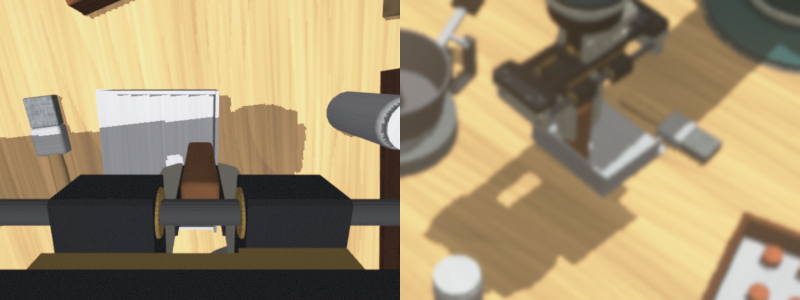

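Wrist view: the scoop is held square in the gripper, its lip corner at about (155,144) against the predicted (153,143), so it has hardly shifted. Next is the tray.

```bash
cat >> h.py <<'E'
tl=lambda x,z:T0+Rz(TY)@np.array([x,0,z])
E
python3 - <<'E'
from h import *
np.set_printoptions(suppress=True,precision=3)
th=-.02
move_to(*pose(tl(-.01,.12),TY,th))
f0=np.array(get_obs()["ft_force"]);
move_straight(*pose(tl(-.01,.011),TY,th),rate=.15)
z=.011
while z>.004:
    z-=.0007; move_straight(*pose(tl(-.01,z),TY,th),rate=.02)
    f=np.array(get_obs()["ft_force"])-f0
    if f[2]>4: break
print("contact",z,f)
x=-.01
for x in np.arange(-.02,-.1295,-.009).tolist()+[-.1295]:
    move_straight(*pose(tl(x,z),TY,th),rate=.07);f=np.array(get_obs()["ft_force"])-f0
    print(round(x,3),f,end=" ")
    if np.hypot(f[0],f[1])>25: print("stop");break
    if f[2]>12: z+=.0005
    if f[2]<1.5: z-=.0004
print(z,get_obs()["position"],pose(tl(x,z),TY,th)[0],get_obs()["time_s"])
f=grab_frame("top");save(f,"s1");s=grab_frame("scene");save(s,"s1s");w=grab_frame("wrist")
cv2.imwrite("pics/s.png",np.hstack([cv2.resize(w["img"][:,:,::-1],(400,300)),cv2.resize(s["img"][230:380,340:540,::-1],(400,300))]))
E
```

```text
contact 0.007500000000000002 [-0.199 -0.499  4.761]
-0.02 [-1.161 -0.867  5.181] -0.029 [-1.849 -2.108  6.663] -0.038 [-2.682 -0.988  8.05 ] -0.047 [-2.596 -1.092  8.731] -0.056 [-2.397 -0.281  8.944] -0.065 [-2.337 -1.099  9.978] -0.074 [-3.192 -0.916  9.455] -0.083 [-2.682 -0.423  9.832] -0.092 [-2.476 -0.49  10.171] -0.101 [-3.281 -0.835 10.703] -0.11 [-3.174  0.077  9.338] -0.119 [-1.61  -0.307  9.319] -0.128 [-2.577 -0.713  8.193] -0.13 [ 1.552  0.916 10.477] 0.007500000000000002 [0.488 0.263 0.065] [0.488 0.263 0.065] 17.7
```

View pics/s.png

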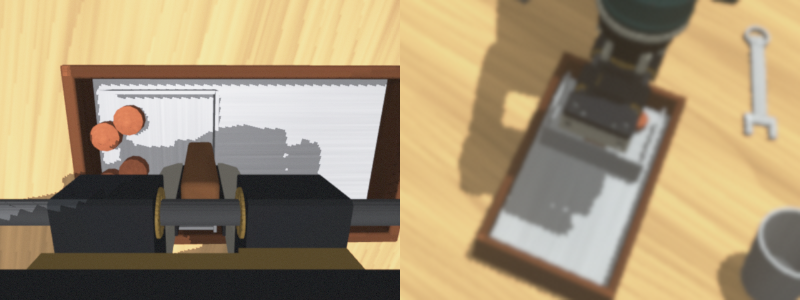

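```bash
python3 - <<'E'
from h import *
np.set_printoptions(suppress=True,precision=3)
th=-.02;z=.0075;f0=np.array([.25,.2,-2.44])
x=-.1295
while x>-.136:
    x-=.001;move_straight(*pose(tl(x,z),TY,th),rate=.03);f=np.array(get_obs()["ft_force"])-f0
    if np.hypot(f[0],f[1])>10: break
print(x,f)
REAR=np.array([.05,0,0])
rx=x+.105
for t in(.05,.13,.22,.35):
    move_straight(*pose(tl(rx,.009),TY,t,REAR),rate=.06);print(t,np.array(get_obs()["ft_force"])-f0)
move_straight(*pose(tl(rx+.006,.17),TY,.35,REAR),rate=.15)
pause(.2);print(np.array(get_obs()["ft_force"])-f0,get_obs()["time_s"])
f=grab_frame("top");s=grab_frame("scene");w=grab_frame("wrist")
cv2.imwrite("pics/l.png",np.hstack([cv2.resize(w["img"][:,:,::-1],(400,300)),cv2.resize(s["img"][230:380,340:540,::-1],(400,300))]))
for g in(f,s,w): print([(round(d["p"],2),np.round(d["at"])) for d in find_in(g,"media0_mid")])
E
```

```text
-0.1345 [14.256  4.458  3.037]
0.05 [10.92   3.04   1.823]
0.13 [9.477 2.648 2.384]
0.22 [-0.242 -0.064  0.588]
0.35 [-0.127 -0.653 -0.674]
[-0.662 -0.369 -0.854] 21.5583
[(0.17, array([294., 436.]))]
[]
[(0.51, array([220., 279.]))]
```

View pics/l.png

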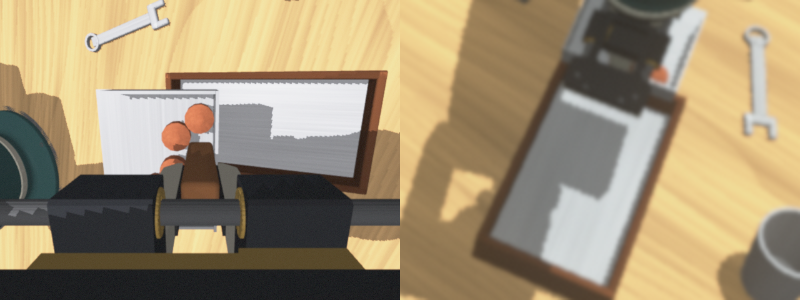

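The wrist view shows pieces at the rear of the pan around (180,125), and the weight gain of 0.85 N matches all four. Now carry and pour.

```bash
python3 - <<'E'
from h import *
np.set_printoptions(suppress=True,precision=3)
ps=-.4;f0=np.array([.25,.2,-2.44])
L=lambda x,z:BOWL+Rz(ps)@np.array([x,0,z])
move_to(*pose(L(.015,.12),ps,.35));print(np.array(get_obs()["ft_force"])-f0,get_obs()["time_s"])
for t,x,z in((.1,.015,.06),(-.1,.015,.03),(-.25,.018,.014),(-.4,.018,.014),(-.55,.018,.014),(-.7,.018,.014),(-.85,.018,.014),(-1.0,.018,.014)):
    move_straight(*pose(L(x,z),ps,t),rate=.1)
pause(.5);print(np.array(get_obs()["ft_force"])-f0,get_obs()["time_s"])
w=grab_frame("wrist");s=grab_frame("scene")
cv2.imwrite("pics/p.png",np.hstack([cv2.resize(w["img"][:,:,::-1],(400,300)),cv2.resize(s["img"][120:270,150:350,::-1],(400,300))]))
E
```

```text
[ 1.184 -0.137 -0.188] 24.0417
[-0.795  0.184  0.19 ] 27.275
```

View pics/p.png

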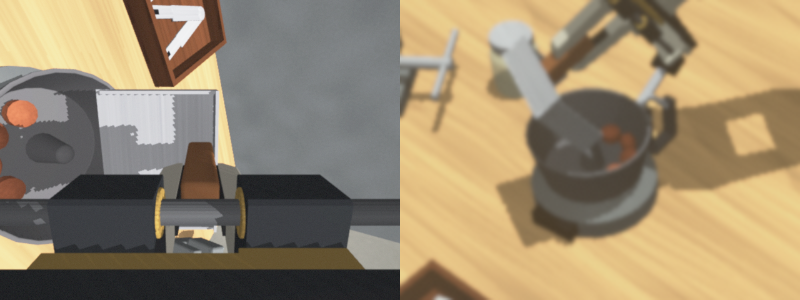

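The pan is empty and pieces show in the bowl (orange at (610,135) in the scene half). I'll put the scoop back where it stood and look at the bowl.

```bash
python3 - <<'E'
from h import *
np.set_printoptions(suppress=True,precision=3)
p=np.array(get_obs()["position"]);move_straight(p+[0,0,.10],rate=.2)
O=np.zeros(3)
move_to(*pose(S0+[0,0,.15],SY,0,O));f0=np.array(get_obs()["ft_force"])
move_straight(*pose(S0+[0,0,.006],SY,0,O),rate=.15)
z=.006
while z>-.003:
    z-=.0008;move_straight(*pose(S0+[0,0,z],SY,0,O),rate=.03);f=np.array(get_obs()["ft_force"])-f0
    if f[2]>2: break
print(z,f)
grip(.06);P,R=pose(S0+[0,0,z],SY,0,O);move_straight(P+[0,0,.13],rate=.2)
# fingers closed, above the lever pad
grip(0.0,20)
Rp=pose(PAD,FY)[1]
move_to(PAD+[-.03,0,.16],Rp)
print(get_obs()["time_s"])
t=grab_frame("top");w=grab_frame("wrist")
for g,n in((t,"top"),(w,"w")):
    print(n,[(round(d["p"],2),np.round(d["at"]),ray(g,d["at"],.06).round(3)) for d in find_in(g,"media0_mid")],[(round(d["p"],2),np.round(d["at"]),ray(g,d["at"],.101).round(3)) for d in find_in(g,"lever_pad")],proj(g,PAD))
cv2.imwrite("pics/q.png",np.hstack([cv2.resize(w["img"][:,:,::-1],(400,300)),cv2.resize(t["img"][190:310,170:490,::-1],(400,300))]))
E
```

```text
-0.0004000000000000004 [0.16  0.213 5.217]
36.2417
top [(0.39, array([252., 430.]), array([ 0.524, -0.277,  0.06 ]))] [(0.7, array([296., 433.]), array([ 0.412, -0.275,  0.101]))] [439.867 302.129]
w [(0.92, array([212., 487.]), array([ 0.526, -0.279,  0.06 ]))] [(0.74, array([209., 374.]), array([ 0.413, -0.285,  0.101]))] [353.17  215.323]
```

View pics/q.png

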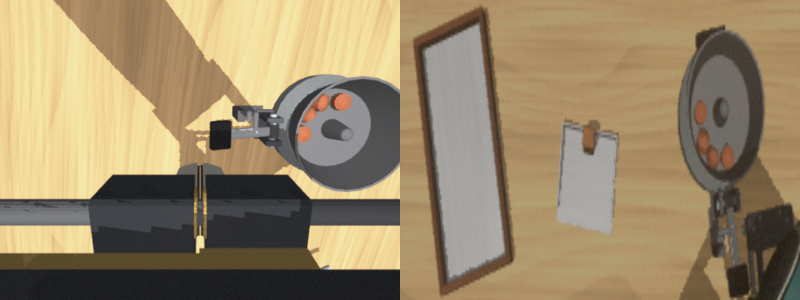

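All four pieces are in the bowl, the tray is empty and the scoop stands upright. The pad is at (352,214), where predicted. Now press.

```bash
python3 - <<'E'
from h import *
np.set_printoptions(suppress=True,precision=3)
f0=np.array(get_obs()["ft_force"])
move_straight(PAD+[0,0,.02],rate=.15)
z=.108
while z>.046:
    z-=.003 if z>.062 else .0015
    move_straight([PAD[0],PAD[1],z],rate=.05);f=np.array(get_obs()["ft_force"])-f0;print(round(z,4),f[2].round(1),end="; ")
    if f[2]>22: break
pause(.2)
move_straight(PAD+[0,0,.12],rate=.2)
move_to(PAD+[-.02,.1,.2],np.array(get_obs()["ee_rot"]))
print(get_obs()["time_s"])
t=grab_frame("top");w=grab_frame("wrist");s=grab_frame("scene")
cv2.imwrite("pics/r.png",np.hstack([cv2.resize(w["img"][:,:,::-1],(400,300)),cv2.resize(s["img"][100:280,180:420,::-1],(400,300))]))
E
```

```text
0.105 -0.4; 0.102 -0.8; 0.099 -1.0; 0.096 -1.4; 0.093 -0.3; 0.09 -0.5; 0.087 -1.3; 0.084 -0.4; 0.081 0.2; 0.078 3.8; 0.075 4.2; 0.072 2.8; 0.069 1.0; 0.066 -1.5; 0.063 -1.4; 0.06 -1.6; 0.0585 -1.6; 0.057 -1.3; 0.0555 -2.2; 0.054 -0.6; 0.0525 9.7; 0.051 23.2; 45.15
```

View pics/r.png

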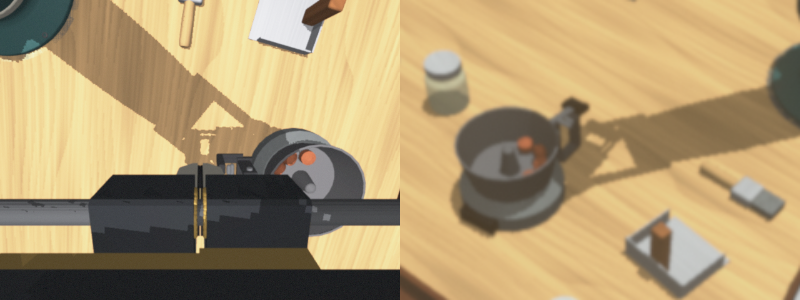

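```bash
python3 - <<'E'
from h import *
s=grab_frame("scene")
print("up",proj(s,PAD),"down",proj(s,[PAD[0],PAD[1],.051]))
print([(round(d["p"],2),np.round(d["at"])) for d in find_in(s,"lever_pad")])
print(hand_in(),get_obs()["time_s"])
E
```

```text
up [283.51270147 150.00581101] down [284.19085804 164.02316041]
[(0.45, array([164., 284.]))]
the job is handed in; nothing more can be done
the job is handed in; nothing more can be done
```

I scooped all four pieces in one go and tipped them into the bowl, put the scoop back upright on its original spot on the bench, pressed the lever until it stayed down (seen at its down position in the last picture), and handed the job in at about 45 s on the robot's clock.

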